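# Gauge a pulley's keyed bore with a keyed plug gauge

## Robot

A 6-joint arm with a two-finger parallel gripper is mounted at the origin on a cart in front of the work surface, level with it; the furniture and walls round the work are solid. World frame = base frame: x ahead of the robot, y to its left, z up, the work surface at z = 0. Lengths are in m, angles in rad, forces in N, time in s.
With the tool pointing down it reaches from about 0.325 to 0.9 m from the base axis. Payload 6.1 kg.
Tool frame: the origin (TCP) lies midway between the tips of the shut fingers; the grasp point (between the pads) lies 19 mm behind it; x points along the fingers, y is the direction in which the jaws open and shut, and the axes are right-handed (so a half turn about x gives the same grasp; the last joint's range is limited). The gripper opens to 85 mm and grips with 20 to 120 N. Pads are 22 mm wide; open, the fingers measure 114 mm over their backs; the gripper's body (76 mm by 85 mm) begins 54 mm behind the grasp point. The pads swing forward as they close: fully open they stand 13 mm farther back than shut.
Start: joints at [0.998, 0.22, 1.526, -0, 1.395, -0.126], TCP at [0.27, 0.564, 0.231] pointing down, gripper open.
Joint ranges: [-2.98, 2.98], [-0.91, 2.08], [0.09, 2.57], [-1.24, 4.39], [0.2, 2.65], [-2.68, 2.68]. Speed limits (rad/s): [2.57, 2.57, 3.01, 3.14, 3.14, 3.14].

## Interface

Orientations are given as [roll, pitch, yaw] about the fixed x, y, z axes, in that order (R = Rz(yaw) Ry(pitch) Rx(roll)).
In Python, from plant import movep, move_l, set_joints, gripper_to, hold, inverse_kinematics, observe, get_image, get_calibration, Unreachable, job_done gives the robot as it stands. Calls block until the motion is done:
- movep(position, orientation): joint-space move of the TCP to a pose.
- move_l(position, feed=0.15, rotation=None, max_force=None): straight line of the TCP; rotation=None keeps the orientation; feed is the mean speed in m/s. With max_force (N) it stops when the force on the tool has changed by that much, and returns True; else False.
- set_joints(angles): joint-space move.
- gripper_to(opening, f_grip=None): finger opening in m; f_grip is the grip in N (None keeps the last); returns when the fingers have stopped.
- hold(seconds).
- inverse_kinematics(position, orientation): joint angles nearest the present ones, or None.
- observe(): the state.
- get_image(name): name is "side" or "top" or "wrist"; returns (picture, depth): 480x640x3 uint8, red, green, blue; 480x640 float32, m along the optical axis (not along the pixel's ray), 0 where there is no reading.
- get_calibration(name): a dict with "intrinsics" (3x3 intrinsics, pixels), "world_from_camera" (4x4, takes a point from camera to world coordinates). Camera axes: x right, y down, z forward; pixel columns grow to the right and rows downward; lengths in m; the calibration is good to about 2 mm. The wrist camera is an equidistant fisheye: a pixel r from the principal point sees the ray r / f radians off the axis. A picture is of the moment at which its call begins: read the wrist's pose just before it. get_calibration takes no time and is no camera call; for the wrist camera it gives the pose at the moment of the call.
A pose or a line that the arm cannot do raises Unreachable and nothing moves.
- job_done(): hands the job in, once; it reports no verdict.
The state is a dict: "time_s": time; "q": joint angles; "joint_velocities": joint speeds; "joint_torque": joint torques, N m; "eef_pos": TCP position; "tcp_rot": TCP orientation; "ft_force": force on the tool from outside, world axes, zero at the start; "torque": the same for the moment, N m; "opening": finger opening in m.
Only numpy, scipy, OpenCV 4.12 (cv2) and the standard library are available. Lean on these libraries where they do the work, as an engineer would, in place of code of your own. Each camera call takes 0.05 s, during which the arm holds its last target. There are 200 camera calls.

## Task

Check the keyed bore of the pulley in the bench gauge: on its key row press clear (square), then zero (round) while the bore is still empty, then start (long), each fully down by itself and let up again. Then take the keyed plug gauge (the one with the thick handle and wide collar) out of the stand, put its nose into the pulley's bore, turn it without forcing until the key slips into the keyway, and push it fully home against the spring probe with the collar down on the hub. Finish while still gripping it and holding it pressed home so that the reading can be taken; leave the plain gauge standing in the stand.

Things in the scene. Friction and masses are not known exactly. Their poses are not given: they have to be found in the camera images.
- bench_gauge: fixed grey bench gauge, 190 x 140 mm. Origin on the worktop below the bore's axis; z up; -x is its front, with the level key deck (x -96..-52 mm, top z 34 mm). Aluminium timing pulley clamped in the middle: flanges 64 mm in diameter up to z 63 mm, hub 44 mm in diameter up to z 80 mm; toe clamps at y +-47 mm, up to z 63 mm; display at the rear, x 60..95 mm, up to z 89 mm
- bore_mouth (a point): middle of the upright bore (21 mm in diameter, 40 mm deep) at the hub's flat top, z 80 mm; axes as bench_gauge. One keyway, 7.6 mm wide, bottom 15.6 mm from the axis, full length. Its direction is NOT given: from the axis it points to bench_gauge's -x, up to 0.33 rad to either side, other each time; cameras see it, or turn the gauge till the key drops. The pulley is oiled and does not turn
- key_clear (a joint): clear key: square, 17 x 17 mm, the left one (+y) seen from the front; spring key, 0 m up, 0.004 m fully down (counts from 0.003), 1.5 N to start it, 4.4 N at the bottom; springs back up
- key_clear_top (a point): middle of the top of key_clear, 43 mm above the worktop when up; keys stand 38 mm apart
- key_zero (a joint): zero key: round, 19 mm in diameter, the middle one; spring key, 0 m up, 0.004 m fully down (counts from 0.003), 1.5 N to start it, 4.4 N at the bottom; springs back up
- key_zero_top (a point): middle of the top of key_zero, 43 mm above the worktop when up; keys stand 38 mm apart
- key_start (a joint): start key: long, 17 x 29 mm, the right one (-y) seen from the front; spring key, 0 m up, 0.004 m fully down (counts from 0.003), 1.5 N to start it, 4.4 N at the bottom; springs back up
- key_start_top (a point): middle of the top of key_start, 43 mm above the worktop when up; keys stand 38 mm apart
- probe (a joint): spring probe, a steel pin 11 mm in diameter standing in the bottom of the bore: 0 m when free (tip 32 mm below the hub's top), grows as it is pushed down, 0.008 m with the gauge home. It pushes up with 5.3 N when first touched, 11.3 N with the gauge home, so the gauge (2 to 3.5 N) rises again if let go
- stand: fixed stand, two plates on pillars, 62 x 136 mm, top 46 mm above the worktop, with two equal holes, 31 mm in diameter, at y +-33 mm. Origin on the worktop under its middle, z up. A gauge stands upright in each hole, nose down, its collar on the upper plate; which is in which hole changes. A tall operator panel stands to the right (y below 0.10 m, x 0.24 to 0.41 m): keep the arm left of it
- keyed_gauge: steel plug gauge, about 0.28 kg, 104 mm long; origin at the middle of its nose (lower end), z up to the handle. Shaft 20 mm in diameter, z 0 to 40 mm, nose chamfered 3 mm; a key on its -x side, 6 mm wide, out to 14.5 mm from the axis, z 14 to 40 mm, its lower end tapering to 4 mm over 3 mm: the first 14 mm are plain and enter the bore at any angle. Home: collar on the hub's top
- gauge_collar (a point): middle of the underside of the keyed gauge's collar (40 mm in diameter, 6 mm thick), 40 mm above its nose. If the key (-x axis) does not point along the keyway within about 3 degrees, its end stops on the hub's top with the nose 14 mm deep and the collar 26 mm above the hub
- gauge_grip (a point): on the axis of the keyed gauge's hexagonal handle, where to grip it, 78 mm above its nose; axes as keyed_gauge. Handle 26 mm across flats, from 52 to 104 mm above the nose, flats square to its x axis and to lines at 60 and 120 degrees to it
- plain_gauge: plain plug gauge to be left alone in the stand: no key, shaft 15.6 mm in diameter, collar 37 mm, thinner hexagonal handle, 18 mm across flats, 90 mm long. Origin at the middle of its nose, z up

How it is judged:
By the outcome, as a careful person would: the job done as asked, in the order asked, and still so for the second after the job is handed in, while the arm keeps its last pose, push and grip.
It also fails if it takes over 58 s, if anything falls off the work surface, if the arm or the gripper's body presses on something with over 40 N, if the wrist force passes 120 N, or if a joint passes its speed limit or range.

## Working session

There is one attempt and no reset: what is moved stays moved. The work goes in short steps, each a Python script; the robot and the scene stay as the last script left them, time stands still between calls to the robot, and variables do not carry over. Pictures are saved under pics/ and viewed, about 8 in all and at most 12, crops included, and the job is handed in when it is done.

```bash
mkdir -p pics; ls
python3 - <<'E'
from plant import *
import cv2,numpy as np
ims=[]
for n in("top","side","wrist"):
    c=get_calibration(n);p,d=get_image(n)
    cv2.imwrite(f"pics/{n}0.png",p[:,:,::-1]);np.savez(f"pics/{n}0.npz",d=d,K=c["intrinsics"],T=c["world_from_camera"])
    print(n,np.round(c["intrinsics"],1).tolist(),np.round(c["world_from_camera"],3).tolist())
s=observe();print(s["time_s"],s["eef_pos"],s["tcp_rot"],s["opening"],s["ft_force"])
E
```

```text
pics
top [[447.7, 0.0, 322.9], [0.0, 447.7, 232.2], [0.0, 0.0, 1.0]] [[0.019, -0.985, 0.174, 0.25], [-1.0, -0.022, -0.021, 0.394], [0.024, -0.173, -0.985, 0.926], [0.0, 0.0, 0.0, 1.0]]
side [[603.4, 0.0, 329.5], [0.0, 603.4, 254.9], [0.0, 0.0, 1.0]] [[-0.998, -0.042, 0.042, 0.347], [-0.057, 0.463, -0.884, 1.17], [0.017, -0.885, -0.465, 0.506], [0.0, 0.0, 0.0, 1.0]]
wrist [[371.6, 0.0, 319.0], [0.0, 371.6, 241.3], [0.0, 0.0, 1.0]] [[0.432, 0.871, 0.236, 0.21], [0.902, -0.416, -0.116, 0.592], [-0.003, 0.262, -0.965, 0.373], [0.0, 0.0, 0.0, 1.0]]
0.15 [0.26980488 0.56324569 0.23043898] [-1.69398511  1.56928933 -2.14083107] 0.08482778975442377 [-0.76187581 -0.36859312  0.15002965]
```

View pics/top0.png

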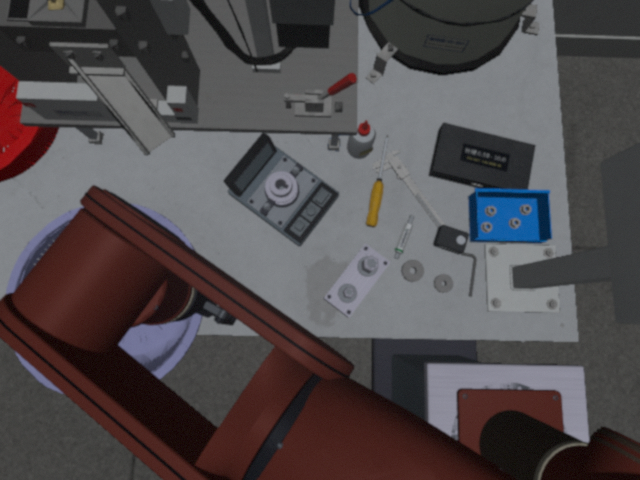

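View pics/wrist0.png

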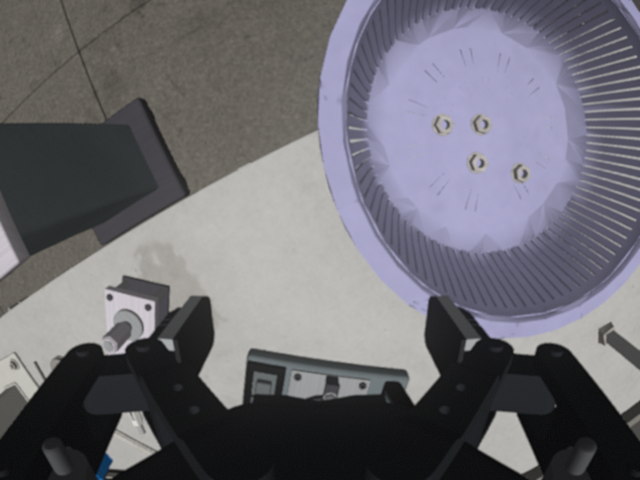

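Top view: the gauge is around (282,190) with its keys toward (315,210), and the stand is around (357,281). I'll enlarge both.

Run:
```python
import cv2
p=cv2.imread("pics/top0.png")
c=p[128:328,218:398]
cv2.imwrite("pics/topc.png",cv2.resize(c[:120],None,fx=4.4,fy=4.4,interpolation=cv2.INTER_CUBIC)[:, :792])
s=cv2.imread("pics/side0.png");cv2.imwrite("pics/s.png",s)
```

```text
(no output)
```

View pics/topc.png

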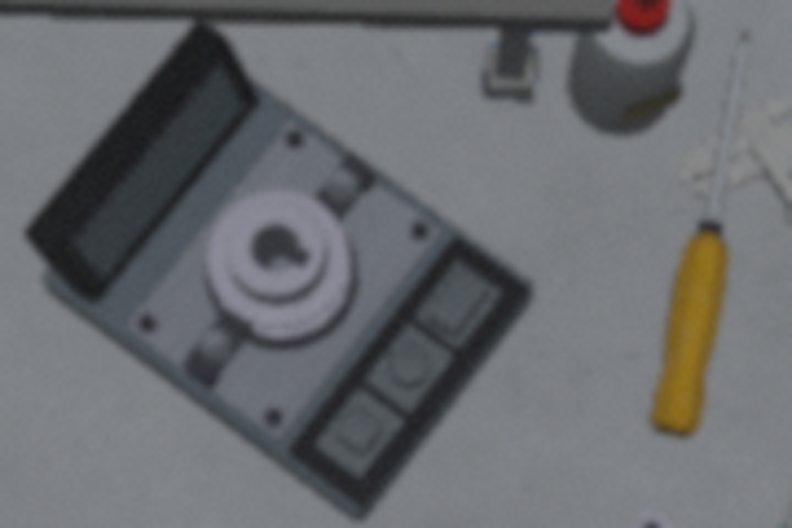

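View pics/s.png

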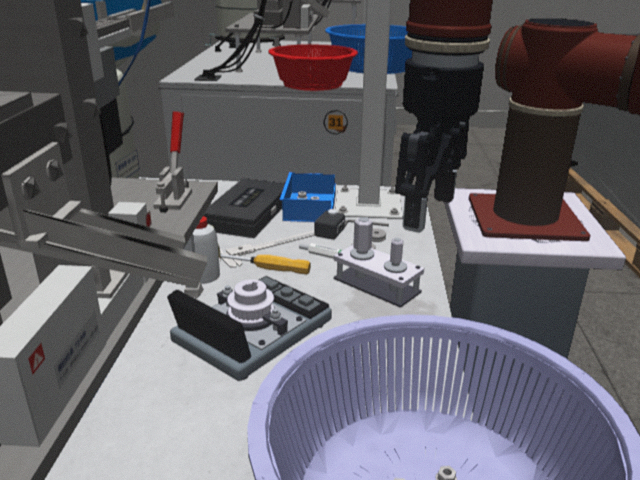

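```bash
cat > h.py <<'E'
import numpy as np,cv2
def px2w(u,v,z,K,T):
    d=T[:3,:3]@np.array([(u-K[0,2])/K[0,0],(v-K[1,2])/K[1,1],1]);o=T[:3,3]
    return o+d*(z-o[2])/d[2]
def fish2w(u,v,z,K,T):
    a=np.array([u-K[0,2],v-K[1,2]]);r=np.hypot(*a);th=r/K[0,0]
    d=T[:3,:3]@np.array([*(a/max(r,1e-9)*np.sin(th)),np.cos(th)]);o=T[:3,3]
    return o+d*(z-o[2])/d[2]
E
python3 - <<'E'
from h import *
f=np.load("pics/top0.npz")
for n,u,v,z in[("start",460,300,.043),("zero",409,362,.043),("clear",360,428,.043),("hub",276,247,.08),("kw",303,257,.08),("toeR",345,180,.063),("toeL",213,352,.063),("deckR",530,290,.034),("deckL",360,515,.034)]:
    print(n,px2w(u/4.4+218-.4,v/4.4+128-.4,z,f["K"],f["T"]).round(4))
p=cv2.imread("pics/top0.png")[235:330,310:405]
a=cv2.resize(p,(570,570),interpolation=cv2.INTER_CUBIC)
cv2.imwrite("pics/st.png",a)
E
```

```text
start [0.4808 0.3784 0.043 ]
zero [0.4509 0.4012 0.043 ]
clear [0.4196 0.4228 0.043 ]
hub [0.4933 0.4611 0.08  ]
kw [0.489 0.449 0.08 ]
toeR [0.5306 0.4322 0.063 ]
toeL [0.4488 0.4889 0.063 ]
deckR [0.4888 0.3456 0.034 ]
deckL [0.3808 0.422  0.034 ]
```

View pics/st.png

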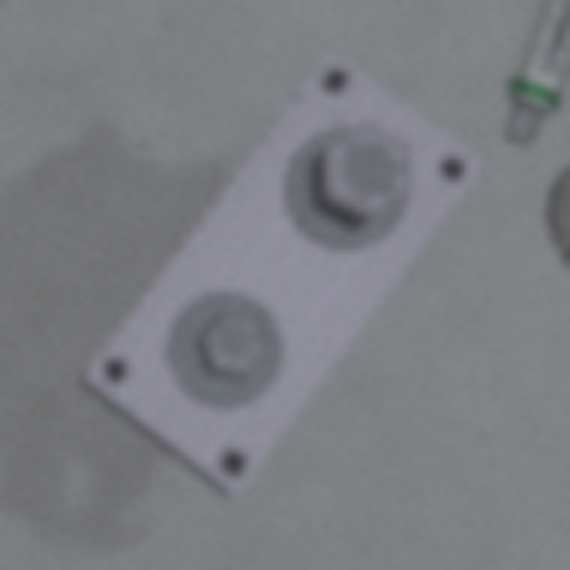

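The keyed gauge's collar is at (349,187) in the crop, i.e. the upper hole, and the plain one is at (225,350). Next I'll go above the hub for one close look, covering both hub and keys.

```bash
cat >> h.py <<'E'
from plant import *
from scipy.spatial.transform import Rotation as R
import warnings;warnings.filterwarnings("ignore")
def rot(a):  # tool down, jaw axis y at world angle a
    x=np.array([0,0,-1.]);y=np.array([np.cos(a),np.sin(a),0])
    return R.from_matrix(np.stack([x,y,np.cross(x,y)],1)).as_euler('xyz').tolist()
def jaw(): 
    y=R.from_euler('xyz',observe()["tcp_rot"]).as_matrix()[:,1];return np.arctan2(y[1],y[0])
def snap(n,cam="wrist"):
    c=get_calibration(cam);p,d=get_image(cam)
    cv2.imwrite(f"pics/{n}.png",p[:,:,::-1]);np.savez(f"pics/{n}.npz",d=d,K=c["intrinsics"],T=c["world_from_camera"])
    return p,d,c
E
python3 - <<'E'
from h import *
f=np.load("pics/top0.npz")
w=lambda u,v,z:px2w(u/6+310-.4,v/6+235-.4,z,f["K"],f["T"]).round(4)
print("keyed",w(349,187,.052),"plain",w(225,350,.052),"screws",[w(*s,.046).tolist() for s in((335,80),(452,168),(115,370),(233,462))])
print("keyed handle top",w(370,172,.11))
print(jaw())
a0=jaw();a=np.deg2rad(54.5)
if np.cos(a-a0)<0:a+=np.pi
print(a,inverse_kinematics([.493,.461,.15],rot(a)))
movep([.485,.455,.15],rot(a)); 
snap("hub"); s=observe();print(s["time_s"],s["eef_pos"],jaw(),s["q"])
p=cv2.imread("pics/hub.png");cv2.imwrite("pics/hubc.png",cv2.resize(p[120:400,160:480],None,fx=2.1,fy=2.1,interpolation=cv2.INTER_CUBIC))
E
```

```text
keyed [0.3393 0.2864 0.052 ] plain [0.2857 0.3265 0.052 ] screws [[0.3754, 0.2903, 0.046], [0.3469, 0.2516, 0.046], [0.2788, 0.3617, 0.046], [0.2501, 0.3231, 0.046]]
keyed handle top [0.3381 0.2871 0.11  ]
1.1239505040164113
0.9512044423369096 [ 6.35151467e-01  4.00058277e-01  1.45970139e+00 -4.44089210e-16
  1.28183299e+00 -3.16052975e-01]
1.2 [0.48409953 0.45638439 0.15090877] 0.9529713920284689 [ 6.37216972e-01  3.76451983e-01  1.48874398e+00  6.28630000e-04
  1.27524965e+00 -3.15937309e-01]
```

View pics/hubc.png

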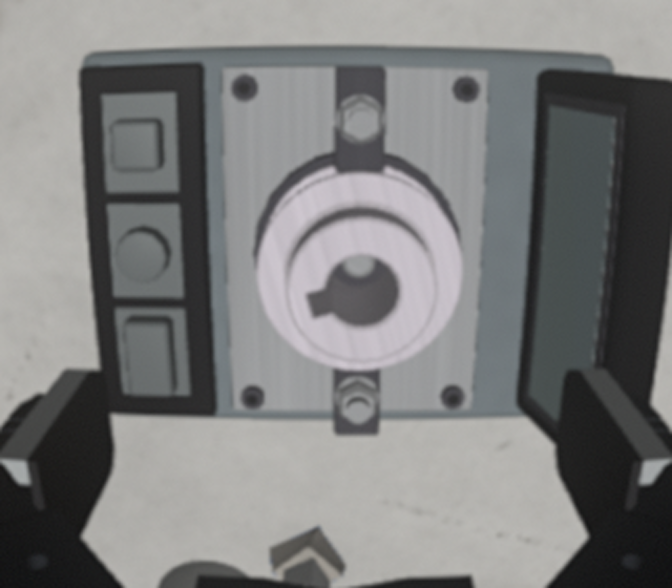

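Run:
```python
from h import *
f=np.load("pics/hub.npz");P=lambda u,v,z:fish2w(u/2.1+160-.26,v/2.1+120-.26,z,f["K"],f["T"])
c=P(362.5,290,.08);k=P(310,305.5,.08)
print("bore",c,"hub",P(361.5,288,.08),"kw dir deg",np.degrees(np.arctan2(*(k-c)[1::-1])),np.linalg.norm(k-c))
for a,b in(((329,287),(306,293)),((336,311),(314,318))):
    d=P(*b,.08)-P(*a,.08);print("edge",np.degrees(np.arctan2(d[1],d[0])))
cl,ze,st=P(138,145,.043),P(142,254,.043),P(150,353,.043);print(cl,ze,st)
d=cl-st;print("gauge yaw",np.degrees(np.arctan2(d[1],d[0]))-90,np.linalg.norm(d))
d=c-ze;print(np.degrees(np.arctan2(d[1],d[0])),np.linalg.norm(d[:2]))
u,v=P(360,118,.066),P(358,398,.066);d=u-v;print("toe",np.degrees(np.arctan2(d[1],d[0]))-90,(u+v)/2)
```

```text
bore [0.49048574 0.46120459 0.08      ] hub [0.48982501 0.4613149  0.08      ] kw dir deg -108.14165675769799 0.01581571579841975
edge -110.09538635156335
edge -106.74077283791263
[0.41755879 0.42394927 0.043     ] [0.44743086 0.40190488 0.043     ] [0.47700233 0.38109361 0.043     ]
gauge yaw 54.21037922406941 0.07328125439186381
54.018270974743096 0.07328150099337315
toe 54.66004678828617 [0.48736287 0.46275297 0.066     ]
```

Run:
```python
from h import *
a=np.deg2rad(54.2)
gripper_to(0.0,40)
y=np.array([-np.sin(a),np.cos(a)]);z0=np.array([.4477,.4022])
for i,k in enumerate((1,0,-1)):
    p=z0+k*.038*y
    if i==0: movep([*p,.07],rot(a))
    else: move_l([*p,.06],.15)
    if i==0: snap("key")
    move_l([*p,.050],.1)
    r=move_l([*p,.034],.02,max_force=8)
    s=observe();print(k,r,s["eef_pos"].round(4),s["ft_force"].round(1),s["time_s"])
    hold(.15)
    move_l([*p,.060],.12)
s=observe();print(s["time_s"],s["ft_force"].round(1),s["opening"])
```

```text
1 True [0.4172 0.4247 0.0391] [-0.6 -1.4  6.8] 3.4833
0 True [0.448  0.4025 0.0391] [-1.  -1.2  6.4] 5.2167
-1 True [0.4788 0.3802 0.039 ] [-1.2 -0.3  6.1] 6.95
7.4333 [-0.3 -0.9 -0.5] 0.0002137057122163254
```

View pics/key.png

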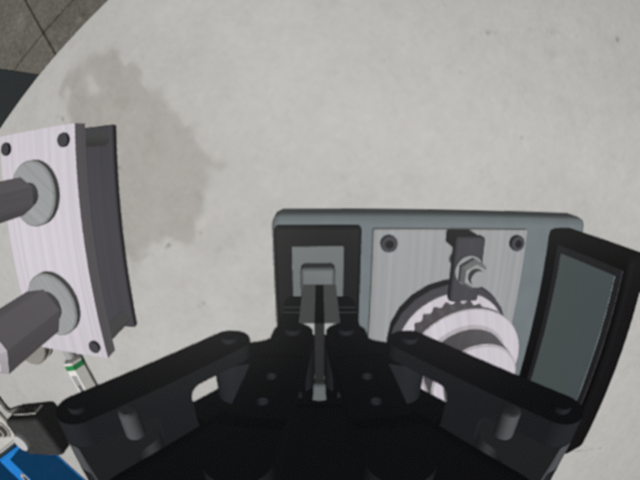

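Wrist view: the finger is over the square key, and all three keys bottomed at z=0.039. Next I'll look down at the keyed gauge to get the hex orientation.

Run:
```python
from h import *
a=np.deg2rad(54.2)
s=observe();move_l([*s["eef_pos"][:2],.13],.2)
movep([.335,.289,.19],rot(a));gripper_to(.06,40)
snap("kg");s=observe();print(s["time_s"],s["eef_pos"],s["q"].round(2))
p=cv2.imread("pics/kg.png");cv2.imwrite("pics/kgc.png",cv2.resize(p[130:410,160:480],None,fx=2.1,fy=2.1,interpolation=cv2.INTER_CUBIC))
```

```text
9.3333 [0.33503825 0.28899433 0.18996737] [ 0.53 -0.2   2.03 -0.    1.31 -0.41]
```

View pics/kgc.png

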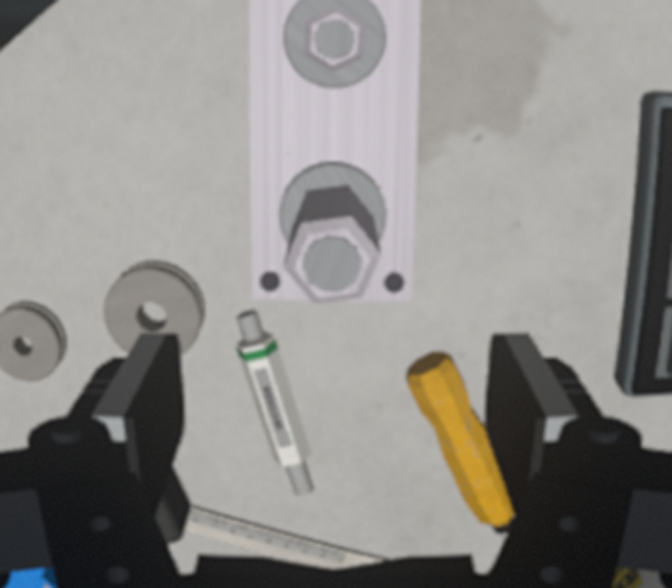

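Seen from above, the hex top face is at about (332,261). I'll rectify it onto its plane at z=0.11 to get the flat angle.

```bash
cat >> h.py <<'E'
def ortho(name,cx,cy,z,half,N=600):
    """north-up: columns = world x increasing right, rows = world y decreasing"""
    f=np.load(f"pics/{name}.npz");K,T=f["K"],f["T"];im=cv2.imread(f"pics/{name}.png")
    g=np.linspace(-half,half,N);X,Y=np.meshgrid(cx+g,cy-g)
    P=np.stack([X,Y,np.full_like(X,z)],-1)-T[:3,3];c=P@T[:3,:3]
    r=np.hypot(c[...,0],c[...,1]);th=np.arctan2(r,c[...,2]);s=K[0,0]*th/np.maximum(r,1e-9)
    return cv2.remap(im,(K[0,2]+s*c[...,0]).astype(np.float32),(K[1,2]+s*c[...,1]).astype(np.float32),cv2.INTER_CUBIC)
E
python3 - <<'E'
from h import *
f=np.load("pics/kg.npz");P=lambda u,v,z:fish2w(u/2.1+160-.26,v/2.1+130-.26,z,f["K"],f["T"])
c=P(332,262,.11);print("handle",c,"collar",P(332,215,.052),"plain collar",P(334,38,.052),"depth",f["d"][int(262/2.1+130),int(332/2.1+160)])
cv2.imwrite("pics/hexo.png",ortho("kg",c[0],c[1],.11,.03));print(c)
E
```

```text
handle [0.33673713 0.28660016 0.11      ] collar [0.33645739 0.28651234 0.052     ] plain collar [0.28419547 0.32509382 0.052     ] depth 0.2321506
[0.33673713 0.28660016 0.11      ]
```

View pics/hexo.png

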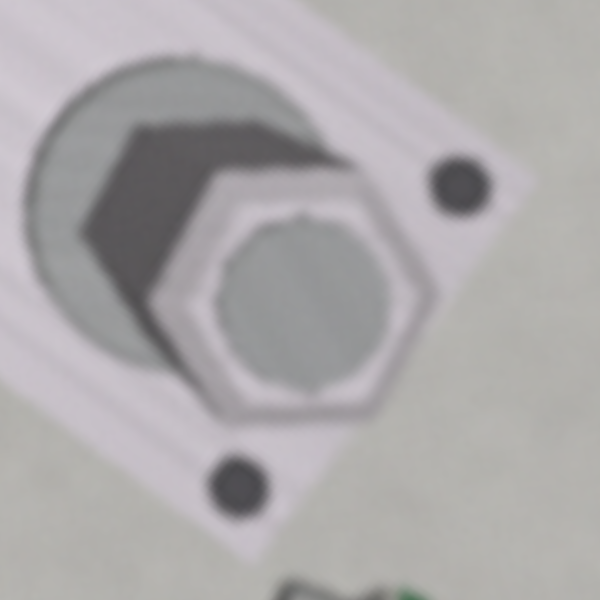

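Corners give flat normals at about 32°, 92° and 152°. The centre is (0.336, 0.287). I'll grip across the 32° flats, lift, and look from the side for the key.

Run:
```python
from h import *
a=np.deg2rad(32.3);p=[.3362,.2870]
movep([*p,.14],rot(a));move_l([*p,.066],.12,max_force=12)
print(observe()["eef_pos"].round(4))
gripper_to(.015,100);s=observe();print("open",s["opening"],s["ft_force"].round(1))
r=move_l([*p,.175],.12,max_force=25);hold(.2)
s=observe();print(r,s["time_s"],s["eef_pos"].round(4),s["ft_force"].round(1),s["opening"],s["q"].round(2))
c=get_calibration("side");snap("sl","side")
T=np.linalg.inv(c["world_from_camera"]);q=c["intrinsics"]@(T@np.array([*p,.14,1]))[:3];u,v=(q[:2]/q[2]).astype(int);print(u,v)
im=cv2.imread("pics/sl.png");cv2.imwrite("pics/slc.png",cv2.resize(im[v-60:v+60,u-75:u+75],None,fx=5,fy=5,interpolation=cv2.INTER_CUBIC))
```

```text
[0.3369 0.2874 0.0669]
open 0.024790430353193886 [-1.5 -0.7  6.3]
False 12.2167 [0.3357 0.2867 0.1741] [ 0.1  0.3 -3.6] 0.02498465121906874 [ 0.53 -0.18  2.04 -0.    1.28 -0.04]
364 201
```

View pics/slc.png

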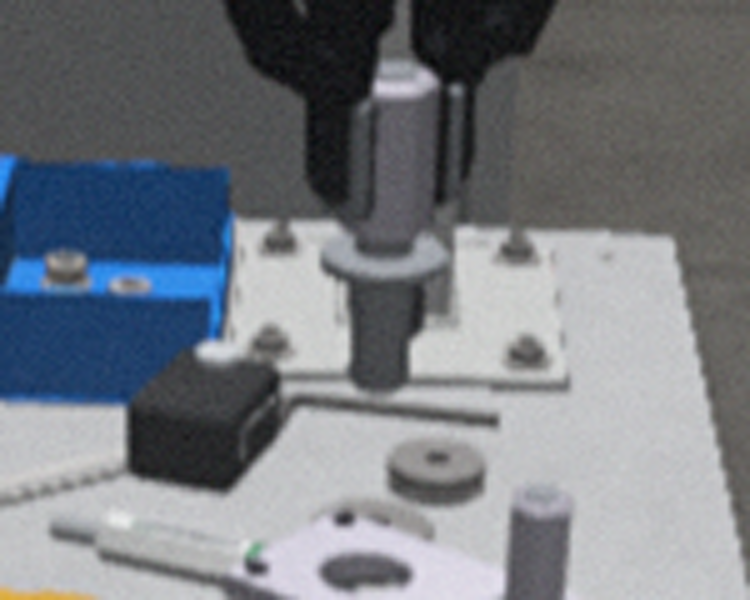

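The plug is gripped and lifted. The key protrudes on the right at (415,310), so it points to about 152° or 212°. Turning the tool −60° will tell them apart.

Run:
```python
from h import *
s=observe();move_l(list(s["eef_pos"]),.15,rotation=rot(np.deg2rad(32.3-60)));print(jaw(),observe()["time_s"])
snap("sl2","side")
A,B=[cv2.imread(f"pics/{n}.png")[141:261,289:439] for n in("sl","sl2")]
o=np.hstack([cv2.convertScaleAbs(cv2.resize(i[45:85,55:100],None,fx=8.5,fy=8.5,interpolation=cv2.INTER_CUBIC),alpha=1.5,beta=15) for i in(A,B)])
cv2.imwrite("pics/cmp.png",o)
```

```text
-0.48246731592278896 13.4667
```

View pics/cmp.png

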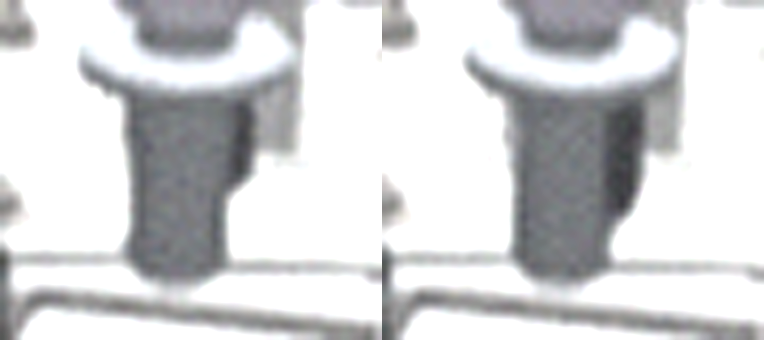

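Left is before the turn and right is after: the key is still on the right but nearer the camera. So it was at 212°, which is jaw angle +180°, and the final jaw angle is about 71.8°. Now to move over the bore and enter.

Run:
```python
from h import *
b=np.array([.4905,.4612]);a=np.deg2rad(71.8)
movep([*b,.175],rot(a));move_l([*b,.150],.1);hold(.2)
s0=observe();print(s0["time_s"],s0["eef_pos"].round(4),s0["ft_force"].round(1))
gx=np.deg2rad(54.2)
offs=[(0,0)]+[(r*np.cos(t),r*np.sin(t)) for r in(.0015,.003) for t in np.arange(6)*np.pi/3]
for o in offs:
    p=b+np.array(o);move_l([*p,.145],.06)
    r=move_l([*p,.1285],.03,max_force=6)
    s=observe();print(np.round(o,4),r,s["eef_pos"].round(4),s["ft_force"].round(1),s["torque"].round(2),s["time_s"])
    if s["eef_pos"][2]<.136:break
    if s["time_s"]>28:break
```

```text
15.5583 [0.4909 0.4615 0.1508] [ 1.1 -0.4 -2.4]
[0 0] False [0.4905 0.4612 0.1284] [-0.3 -0.6 -3. ] [0.02 0.   0.02] 16.5083
```

Run:
```python
from h import *
b=np.array([.4905,.4612])
for d in(0,2,-2,4,-4,6,-6,8,-8,10,-10):
    s=observe();z=s["eef_pos"][2]
    if d: move_l([*b,.1285],.05);move_l([*b,.1285],.05,rotation=rot(np.deg2rad(71.8+d)))
    r=move_l([*b,.112],.02,max_force=5)
    s=observe();print(d,r,s["eef_pos"].round(4),s["ft_force"].round(1),s["torque"].round(2),s["time_s"])
    if s["eef_pos"][2]<.12 or s["time_s"]>40:break
```

```text
0 False [0.4906 0.4613 0.1122] [-0.5  1.3 -3. ] [-0.02 -0.03  0.02] 17.4833
```

Run:
```python
from h import *
b=np.array([.4905,.4612])
r=move_l([*b,.096],.015,max_force=22)
for t in(0,.5,.7):
    hold(t) if t else 0
    s=observe();print(r,s["eef_pos"].round(4),s["ft_force"].round(1),s["torque"].round(2),s["opening"],s["time_s"])
snap("fin","side")
c=get_calibration("side");q=c["intrinsics"]@(np.linalg.inv(c["world_from_camera"])@np.array([*b,.085,1]))[:3];u,v=(q[:2]/q[2]).astype(int)
im=cv2.imread("pics/fin.png");cv2.imwrite("pics/finc.png",cv2.resize(im[v-60:v+60,u-75:u+75],None,fx=5,fy=5,interpolation=cv2.INTER_CUBIC))
```

```text
True [0.4907 0.4614 0.1015] [-1.5 -0.9  6. ] [-0.34  0.39  0.04] 0.02465739459745779 18.3083
True [0.4907 0.4614 0.1017] [-2.  -1.   6.7] [-0.38  0.34 -0.01] 0.0252372672249448 18.8083
True [0.4907 0.4614 0.1017] [-1.5 -0.7  6.7] [-0.24  0.37 -0.05] 0.024953963329903045 19.5083
```

View pics/finc.png

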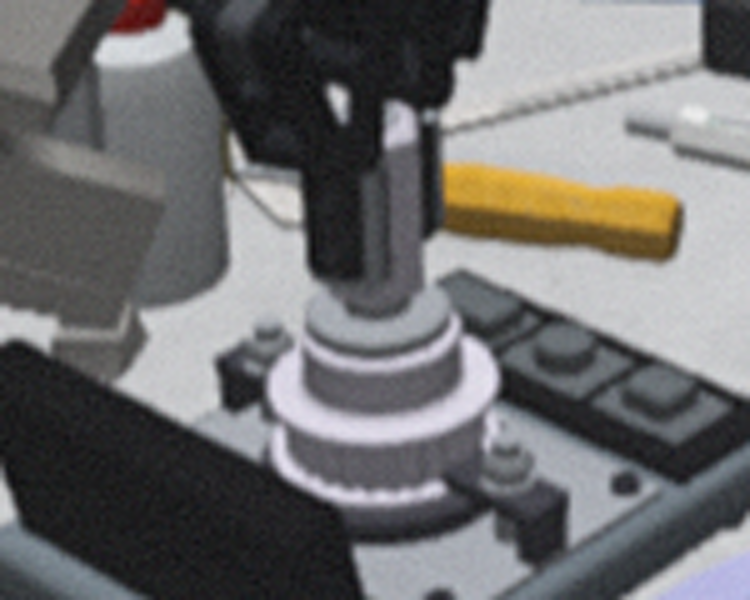

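The collar is near the hub, but the force (about 9.7 N change) is below the 11.3 N home value, so I'll press in small steps until it bottoms.

Run:
```python
from h import *
b=np.array([.4905,.4612])
z=.1012
while z>.093:
    r=move_l([*b,z],.02,max_force=30);hold(.15)
    s=observe();print(round(z,4),r,s["eef_pos"].round(4),s["ft_force"].round(1),s["torque"].round(2),s["opening"].round(5),s["time_s"])
    if s["ft_force"][2]>22:break
    z-=.0006
```

```text
Traceback (most recent call last):
AttributeError: 'float' object has no attribute 'round'
```

Run:
```python
from h import *
b=np.array([.4905,.4612])
z=.1010
while z>.093:
    r=move_l([*b,z],.02,max_force=30);hold(.15)
    s=observe();print(round(z,4),r,s["eef_pos"].round(4),s["ft_force"].round(1),s["torque"].round(2),round(s["opening"],5),s["time_s"])
    if s["ft_force"][2]>22:break
    z-=.0006
```

```text
0.101 False [0.4908 0.4615 0.1026] [-3.7 -2.7  7. ] [-0.55  0.67  0.06] 0.02465 20.3583
0.1004 False [0.4908 0.4615 0.102 ] [-3.4 -3.   7.5] [-0.53  0.68 -0.01] 0.02457 20.7583
0.0998 False [0.4908 0.4615 0.1015] [-3.4 -1.8  8. ] [-0.5   0.69 -0.01] 0.02506 21.1583
0.0992 False [0.4909 0.4615 0.1012] [-4.  -3.8  9.3] [-0.63  0.78  0.02] 0.02452 21.5583
0.0986 False [0.4909 0.4615 0.1011] [-5.4 -4.1 12.5] [-0.85  0.99  0.06] 0.02471 21.9583
0.098 False [0.4909 0.4615 0.1011] [-5.1 -4.8 14.7] [-1.04  1.19 -0.01] 0.02493 22.3583
0.0974 False [0.4909 0.4615 0.1011] [-6.8 -6.5 18.3] [-1.21  1.45 -0.07] 0.02494 22.7583
0.0968 False [0.4909 0.4615 0.1011] [-8.8 -6.7 21.3] [-1.43  1.64 -0.02] 0.02469 23.1583
0.0962 False [0.491  0.4616 0.1011] [-10.   -7.6  24.2] [-1.6   1.82  0.04] 0.02494 23.5583
```

Bottomed: z stays at 0.1011 while the force rises to 24 N, within 0.5 mm of the expected 0.1007. Handing in while holding.

Run:
```python
from h import *
hold(1.0);s=observe();print(s["eef_pos"].round(4),s["ft_force"].round(1),s["opening"],s["time_s"])
job_done()
```

```text
[0.4909 0.4616 0.1011] [-10.2  -7.7  23.6] 0.024789682267002528 24.5583
the job is handed in; nothing more can be done
```

The job is done and handed in at 24.6 s, with the keyed gauge still gripped and pressed home in the pulley's bore.

- **Keys:** I pressed clear, zero and start in that order, each by itself. Each bottomed with the fingertips at z ≈ 0.039 m, the full 4 mm down, and was let up again. The bore was empty throughout.
- **Gauge:** I lifted the keyed gauge from the stand and found its key and the keyway from the camera images. The key slipped in on the first try, with no sign of resistance, so no turning search was needed.
- **Home position:** My first push stopped early, at about 9.7 N against the 11.3 N expected at home. I pressed on in small steps until the tool stopped at z = 0.1011 m while the force kept rising. My estimate for home was 0.1007 m.
- **Final state:** A 1 s hold before hand-in stayed steady at about 24 N upward on the tool. There was also a sideways load of 10 N and 8 N.
- **Not checked at the end:** I did not touch the plain gauge; it was still standing in the side view after the lift. My last picture, taken before the final press, shows the collar close to the hub. The home position itself is judged from position and force, not from a picture.

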